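# Wind the straightedge to the chalk line with the loose crank

## Task

Take the loose crank out of its wooden rest and seat it fully home, by feel, on the square spindle hidden inside the round collar of the blue gearbox. Then wind it clockwise by its black knob until the leading edge of the steel straightedge lies on the chalk line across the slate, without running clearly past the line, and leave the crank seated there. Leave the other things on the bench and on the slate alone.

Things in the scene. Friction and masses are not known exactly. Their poses are not given: they have to be found in the camera images.
- crank: Loose crank, about 0.37 kg, standing in its rest, arm level. Origin: centre of the open lower end of its socket; z up along the turning axis, x along the arm to the knob. Square socket tube: outside 28x28 mm, cavity 20x20 mm, 26 mm deep, sides parallel to x and y. Heights above the origin: round flange 52 mm across at 34 to 40, red arm at 40 to 50 mm, 22 mm wide, from x = -13 to 85 mm.
- crank_head (a point): Centre of the crank's bare steel square head, on the turning axis 72 mm above the crank's origin: 22x22 mm (sides parallel to the crank's x and y), from 50 to 94 mm above that origin. The place to hold the crank while seating it.
- knob_grip (a point): Point on the axis of the crank's black knob, 70 mm from the crank's turning axis and 77 mm above the crank's origin. The knob is an upright cylinder 24 mm across, from 51 to 97 mm above the crank's origin, and spins freely on its pin, so it can be held and led round with the hand not turning.
- rest: Dark wooden rest block, 120 (x) by 70 (y) by 40 mm, fixed. Origin under its centre. A square through-hole 34 mm wide, centred at x = -20 mm, takes the crank's socket; the crank's flange lies on the block's top, so it is lifted straight up by 36 mm or more to clear it.
- jig: Fixed layout jig. Origin on the bench under the drive axis, z up. A blue gearbox 120x120 mm, 40 mm high, stands round the origin; towards y from 65 to 425 mm lies a bed with a dark slate (260 mm along x, 340 mm along y, top at 35 mm).
- drive (a point): Floor of the collar on the gearbox, on the drive axis, 40 mm above the bench; axes as the jig's. Fully home, the crank's origin is at this point. A square steel spindle, 18 mm across flats, stands 22 mm high on it (top 6 mm tapering to 13 mm). Its angle is unknown and repeats every 90 degrees; the socket slips over it within about 6 degrees, otherwise the crank stands 16 to 22 mm too high.
- collar_rim (a point): Centre of the collar's mouth, 30 mm above the collar's floor and 8 mm above the spindle's top. The collar is 48 mm inside and 58 mm outside across, so the spindle is hidden except from straight above.
- bar (a joint): Travel of the straightedge along the jig's +y, in m; starts between 0 and 0.019. Winding the spindle clockwise (seen from above) increases it by 0.030 per full turn. Winding takes about 0.12 N m (2 N at the knob) and it stays where it is left.
- bar_edge (a point): Middle of the lower leading edge (the edge facing the jig's +y and the chalk line) of the steel straightedge, a flat bar 275 mm along the jig's x, 30 mm wide, 6 mm thick, just above the slate. Its red shoe runs on the rail at the far side.
- chalk_line: White chalk line on the slate, 250 mm long along its x, 2 mm wide; origin at its middle, axes parallel to the jig's (y points away from the straightedge). It starts 20 to 60 mm ahead of the leading edge.
- dummy: Bystander: carver's round steel mallet head with a wooden handle, 64 mm across, 137 mm tall, standing on its head.
- chisel: Bystander: steel and blue chisel 200 mm long lying on the slate beyond the chalk line.
- paint_jar: Bystander: paint jar with red cap, 56 mm across, 75 mm tall.
- offcut: Bystander: slate offcut 90x60x12 mm lying on the bench.
There are look-alikes about, which are no part of the job. Leave any yellow look-alike of the crank alone.

How it is judged:
On the way, in this order (a step that is already met when the one before it is completed fails the run):
1. the crank is seated fully home on the spindle, before the straightedge reaches the line (horizontal distance between crank and drive below 0.005 m and z of crank in the frame of drive below 0.005 m and angle between crank's own z axis and vertical below 0.12 rad and y of bar_edge in the frame of chalk_line below -0.01 m), for 0.2 s.
2. the straightedge's leading edge is wound up to the chalk line (within 4 mm) (y of bar_edge in the frame of chalk_line between -0.004 and 0.004 m and horizontal distance between crank and drive below 0.005 m and z of crank in the frame of drive below 0.005 m), for 0.2 s.
At the end, for the whole second after the job is handed in: The straightedge's leading edge lies within 4 mm of the middle of the chalk line; the crank is released, at rest and still seated on the spindle (within 5 mm of fully home in height and sideways, tilted less than 0.12 rad) (all of step 2 and angle between crank's own z axis and vertical below 0.12 rad and linear speed of crank below 0.02 m/s); the robot touches nothing.
It fails at once if the straightedge is run more than 8 mm past the chalk line (y of bar_edge in the frame of chalk_line above 0.008 m).
It fails at once if a bystander (mallet, chisel, jar, offcut) is moved more than 30 mm (distance of any of dummy, chisel, paint_jar, offcut from where it was at the start of the episode above 0.03 m).
It also fails if it takes over 72 s, if anything falls off the work surface, if the arm or the gripper's body presses on something with over 40 N, if the wrist force passes 120 N, or if a joint passes its speed limit or range.

## Robot

A 7-joint arm with a two-finger parallel gripper is mounted at the origin on the work surface. World frame = base frame: x ahead of the robot, y to its left, z up, the work surface at z = 0. Lengths are in m, angles in rad, forces in N, time in s.
With the tool pointing down it reaches from about 0.4 to 0.85 m from the base axis. Payload 10.4 kg.
Tool frame: the origin (TCP) lies at the very end of the fingers, on their centre line; the grasp point (between the pads) lies 19 mm behind it (r.pinch_z is the distance from the TCP to the grasp point, in m); z points along the fingers, y is the line along which they close (so a half turn about z gives the same grasp; the last joint's range is limited). The gripper opens to 87 mm and grips with 3 to 60 N. Pads are 19 mm wide; open, the fingers measure 117 mm over their backs; the gripper's body (75 mm by 190 mm) begins 51 mm behind the grasp point.
Start: joints at [-1.3, 0.332, -0.065, 1.46, 0.022, 1.35, -0.088], TCP at [0.181, 0.598, 0.223] pointing down, gripper open.
Joint ranges: [-2.6, 2.6], [-0.5, 2.12], [-1.47, 1.34], [0.16, 2.42], [-1.27, 4.41], [0.06, 2.06], [-2.6, 2.6]. Speed limits (rad/s): [2.22, 2.22, 2.79, 2.79, 3.14, 3.14, 3.14].

## Interface

Orientations are given as a unit quaternion [x, y, z, w].
In Python, from bench import sensors, vision, r gives the robot as it stands.
- The arm moves only by the shell command python3 -m crank 'ROWS' [OPENING] [FORCE]. ROWS is JSON, a list of rows, each a list of 2 entries, a list of its own where there are three numbers: the shift along the tool's x, y, z normalised to -1 to 1, where 1 is 3 cm, then the turn about the tool's z normalised to -1 to 1, where 1 is 8 degrees. A call has 1 to 12 rows; each row shifts and turns the commanded pose from where the row before left it, along the tool's axes as they then stand; what a row does not reach is not made up. A row lasts 1/8 s, in which the tool goes at most 62.5 mm and 10.7 degrees, less where a joint would pass 70% of its speed; a pose out of reach is approached as far as the arm can. A call with a number of a shift or a turn outside -1 to 1 is refused whole. A call with a gripper value outside its range is refused whole. OPENING is the opening, from 0 (shut) to 1 (fully open), set as the call begins (- or left out, the last holds). The fingers move at their own pace and stop on an object; FORCE is the grip in N (left out, the last holds). Time passes only in rows, so rows that do not move let the fingers close. It gives the time, the measured TCP pose, the force, the opening and the grip force at its end, in the units of the state.
- sensors.read_state(): the state, without advancing time (a new reading comes with each control period).
- vision.camera(name): name is "scene" or "top" or "wrist"; returns the picture (384x512x3 uint8, red, green, blue); there is no depth.
- vision.camera_model(name): a dict with "vertical_fov" (degrees; the focal length in pixels is half the picture's height over the tangent of half this angle, whatever the lens; pixels are square), "cx", "cy" (the principal point, pixels), "camera_from_world" (4x4, takes a point from world to camera coordinates); the wrist camera has in their place "hand_eye" (4x4, takes a point from camera to tool coordinates, whose origin is the TCP and whose axes are the flange's). Camera axes: x right, y down, z forward; pixel columns grow to the right and rows downward; lengths in m; the calibration is good to about 2 mm. A picture is of the moment at which its call begins: read the wrist's pose just before it. camera_model takes no time and is no camera call.
- r.close_job(): hands the job in; it is judged then, once.
The state is a dict: "time": time; "joint_positions": joint angles; "joint_vel": joint speeds; "joint_torque": joint torques, N m; "ee_pos": TCP position; "eef_rot": TCP orientation; "ft_force": force on the tool from outside, world axes, zero at the start; "torque": the same for the moment, N m; "width": finger opening in m; "grip_force": force on a finger pad.
Only numpy, scipy, OpenCV 4.12 (cv2) and the standard library are available. Lean on these libraries where they do the work, as an engineer would, in place of code of your own. Each camera call takes 0.05 s, during which the arm holds its last target. There are 200 camera calls.

## Working session

There is one attempt and no reset: what is moved stays moved. The work goes in short steps, Python scripts to look and compute and a shell command to move; the robot and the scene stay as the last step left them, time stands still between calls to the robot, and variables do not carry over. Pictures are saved under pics/ and viewed, at most 10 in all, crops included, and the job is handed in when it is done.

```bash
ls; mkdir -p pics; python3 - <<'E'
from bench import sensors, vision, r
import cv2,numpy as np
print(sensors.read_state(), r.pinch_z)
for n in ("scene","top","wrist"):
    print(n,vision.camera_model(n))
a=vision.camera("scene");b=vision.camera("top")
cv2.imwrite("pics/scene.png",cv2.resize(a[...,::-1],(800,600),interpolation=cv2.INTER_CUBIC));cv2.imwrite("pics/top.png",cv2.resize(b[...,::-1],(800,600),interpolation=cv2.INTER_CUBIC))
np.save("top.npy",b);np.save("scene.npy",a)
E
```

```text
pics
{'time': 0.0, 'joint_positions': array([-1.2995915 ,  0.33290403, -0.06471156,  1.46100143,  0.0215939 ,
        1.34988436, -0.08850218]), 'joint_vel': array([ 7.90149969e-04, -1.44912605e-04, -3.01422085e-04,  1.33330179e-03,
       -3.00258049e-04,  2.94067094e-04,  1.12817466e-05]), 'joint_torque': array([-2.77716108e-04, -6.23253393e+01,  2.45054998e-02, -3.89904892e+01,
       -6.13077474e-02,  3.97579093e-02,  1.52288308e-04]), 'ee_pos': array([0.18087655, 0.59782408, 0.22170519]), 'eef_rot': array([ 1.46359902e-01,  9.89231123e-01, -7.46660694e-04, -7.96650551e-05]), 'ft_force': array([-0.76347689,  0.15622047, -0.49755411]), 'torque': array([ 0.01241453,  0.01899925, -0.02472191]), 'grip_force': 0.0, 'width': 0.08679866024192036} 0.0187
scene {'vertical_fov': 45.99906915360977, 'cx': 250.27749626686332, 'cy': 189.27915789509134, 'camera_from_world': array([[-0.77465013,  0.63231957,  0.00944085,  0.42746748],
       [ 0.37764701,  0.4745241 , -0.7951161 , -0.12672676],
       [-0.50724738, -0.61237148, -0.60638376,  1.50124029],
       [ 0.        ,  0.        ,  0.        ,  1.        ]])}
top {'vertical_fov': 47.62735675914008, 'cx': 258.76021960829786, 'cy': 186.4016579603083, 'camera_from_world': array([[-0.01689997, -0.99982539,  0.00797343, -0.0032365 ],
       [-0.99576076,  0.01610907, -0.09055939,  0.53104614],
       [ 0.09041513, -0.00947008, -0.99585914,  1.2879442 ],
       [ 0.        ,  0.        ,  0.        ,  1.        ]])}
wrist {'vertical_fov': 70.35331852216771, 'cx': 256.08313289270444, 'cy': 190.65317136972723, 'hand_eye': array([[-2.94213183e-04, -9.57520222e-01, -2.88365981e-01,
         7.91766348e-02],
       [ 9.99999796e-01, -1.18062923e-04, -6.28248470e-04,
         4.74951918e-04],
       [ 5.67515284e-04, -2.88366107e-01,  9.57520061e-01,
        -1.62698687e-01],
       [ 0.00000000e+00,  0.00000000e+00,  0.00000000e+00,
         1.00000000e+00]])}
```

View pics/scene.png

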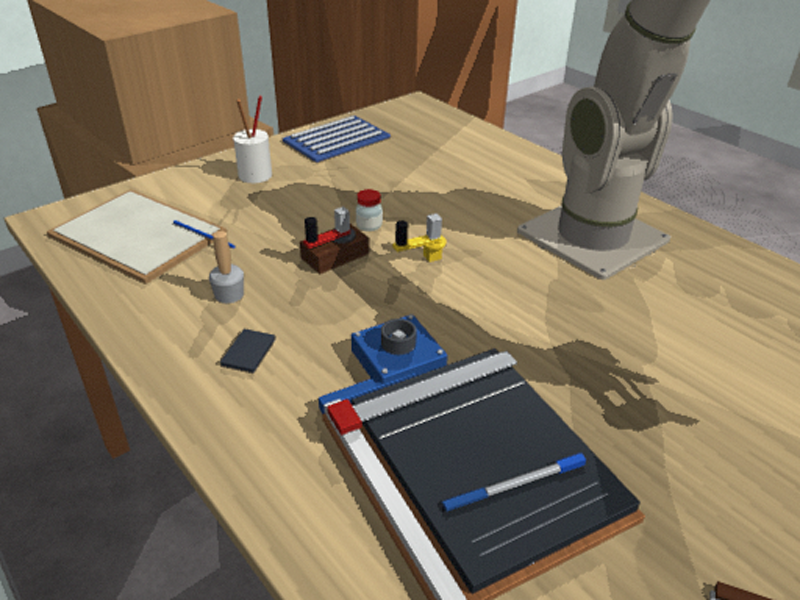

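View pics/top.png

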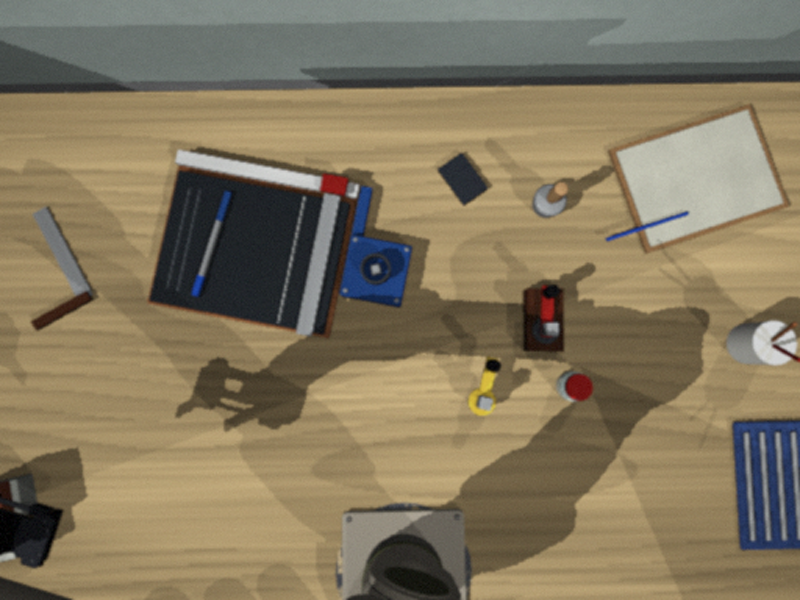

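The scene and top views show two candidate cranks in the top view (800-px scale). The red-armed one stands in the dark wooden rest, with its head at about (551,328) and knob at about (549,291). The yellow one is at about (485,385) and is the look-alike to leave alone. The red one fits the description, and I'll confirm it in a crop. The gearbox collar is at about (376,269), and the chalk line runs from (304,197) to (279,321).

```bash
python3 - <<'E'
import cv2,numpy as np
b=np.load("top.npy")[...,::-1]
def crop(x0,y0,w,h,s): return cv2.resize(b[y0:y0+h,x0:x0+w],(w*s,h*s),interpolation=cv2.INTER_CUBIC)
# left: x 205..271, y 140..206 ; right: x 320..386, y 175..241
im=np.hstack([crop(205,140,66,66,6),crop(320,172,66,66,6)])
cv2.imwrite("pics/crop1.png",im)
E
```

```text
(no output)
```

View pics/crop1.png

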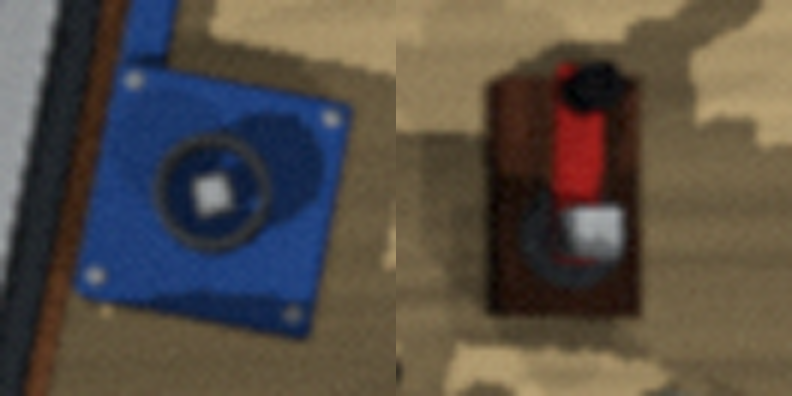

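The crop confirms the red crank in the dark rest. Its head top is at about (595,232) in the crop and its knob at (593,86). The collar centre is at about (213,194), and the spindle's bright tip is visible in it, turned slightly relative to the gearbox.

```bash
cat > h.py <<'E'
import numpy as np
from bench import sensors, vision, r
from scipy.spatial.transform import Rotation as R
def w2p(n):
    m=vision.camera_model(n); f=192/np.tan(np.radians(m["vertical_fov"]/2))
    if n=="wrist":
        s=sensors.read_state(); T=np.eye(4);T[:3,:3]=R.from_quat(s["eef_rot"]).as_matrix();T[:3,3]=s["ee_pos"]
        C=T@m["hand_eye"]
    else: C=np.linalg.inv(m["camera_from_world"])
    return f,m["cx"],m["cy"],C
def ray(n,u,v,z,cam=None):
    f,cx,cy,C=cam or w2p(n)
    d=C[:3,:3]@np.array([(u-cx)/f,(v-cy)/f,1]); o=C[:3,3]
    return o+d*(z-o[2])/d[2]
def yaw():  # heading of tool y axis (deg) and x axis
    M=R.from_quat(sensors.read_state()["eef_rot"]).as_matrix()
    return np.degrees(np.arctan2(M[1,:2],M[0,:2])),M
E
python3 - <<'E'
from h import *
import cv2
c=lambda x,y,x0,y0:((x+.5)/6-.5+x0,(y+.5)/6-.5+y0)
A=lambda x,y,z:ray("top",*c(x,y,205,140),z)
B=lambda x,y,z:ray("top",*c(x-396,y,320,172),z)
h=B(595,232,.1);k=B(593,86,.103);print("head",h,"knob",k,np.linalg.norm((h-k)[:2]),"yaw",np.degrees(np.arctan2(*(k-h)[1::-1])))
print("flange",B(572,237,.046))
print("rest corners",[B(x,y,.04)[:2].round(4) for x,y in((489,76),(639,76),(489,314),(639,314))])
print("collar",A(213,194,.07),"spindle",A(213,194,.062))
bl=[A(*p,.042)[:2] for p in((134,80),(331,119),(95,275),(292,314))]
print("bolts",np.mean(bl,0),np.degrees(np.arctan2(*(bl[1]-bl[0])[::-1])),np.degrees(np.arctan2(*(bl[0]-bl[2])[::-1])))
s=[A(*p,.058)[:2] for p in((193,180),(222,172),(233,207),(203,215))]
print("sp edges",[np.degrees(np.arctan2(*(s[i]-s[i-1])[::-1])).round(1) for i in range(4)])
f=.64
for n,p in dict(l0=(304,197),l1=(279,321),e0=(323,196),e1=(298,331)).items(): print(n,ray("top",p[0]*f,p[1]*f,.035))
print(yaw()[0])
t=np.load("top.npy")
g=t[160:186,228:254].max(2)
m=cv2.resize(g,None,fx=8,fy=8,interpolation=cv2.INTER_CUBIC)
_,bw=cv2.threshold(m,150,255,0)
n,l,st,ce=cv2.connectedComponentsWithStats(bw)
for i in range(1,n):
    if st[i,4]>300:
        cs=cv2.findContours((l==i).astype(np.uint8),0,1)[0][0];print(st[i],ce[i]/8+[228,160],cv2.minAreaRect(cs))
E
```

```text
head [ 0.45192821 -0.27626074  0.1       ] knob [ 0.52083863 -0.27715769  0.103     ] 0.06891625586403602 yaw -0.7457337905867057
flange [ 0.45139661 -0.27696407  0.046     ]
rest corners [array([ 0.5322, -0.2398]), array([ 0.531 , -0.3145]), array([ 0.4143, -0.2359]), array([ 0.4131, -0.31  ])]
collar [0.5700681  0.04219093 0.07      ] spindle [0.57106928 0.04245607 0.062     ]
bolts [0.57224307 0.04312117] -102.20587990406695 -11.781592657094084
sp edges [np.float64(15.1), np.float64(-75.4), np.float64(-163.5), np.float64(104.1)]
l0 [0.71629461 0.17919735 0.035     ]
l1 [0.47693383 0.2275826  0.035     ]
e0 [0.71771138 0.14243556 0.035     ]
e1 [0.45731618 0.19151319 0.035     ]
[163.16365924  73.16365385]
[ 86  84  23  25 472] [240.24258475 171.98543432] ((97.0, 96.0), (24.0, 22.0), 90.0)
```

```bash
python3 -m crank '[[[0,0,0],-1],[[0,0,0],-1],[[-0.6,-1,0],0],[[-0.6,-1,0],0],[[-0.6,-1,0],0],[[-0.6,-1,0],0],[[-0.6,-1,0],0],[[-0.6,-1,0],0],[[-0.6,-1,0],0],[[-0.6,-1,0],0],[[-0.6,-1,0],0],[[-0.6,-1,0],0]]' 1; python3 -m crank '[[[-0.6,-1,0],0],[[-0.6,-1,0],0],[[-0.6,-1,0],0],[[-0.6,-1,0],0],[[-0.6,-1,0],0],[[0,-1,0],0],[[0,-1,0],0],[[0,-1,0],0],[[0,-1,0],0],[[0,-1,0],0],[[0,-1,0],0],[[0,-1,0],0]]'; python3 -c "
from h import *
print(yaw()[0], sensors.read_state()['joint_positions'])"
```

```text
time: 1.6
ee_pos: [0.3569, 0.2944, 0.2223]
eef_rot: [0.007, 1.0, -0.0, -0.0]
ft_force: [0.2, 0.5, -0.2]
width: 0.0872
grip_force: 0.0
time: 3.1
ee_pos: [0.441, -0.0666, 0.2224]
eef_rot: [0.007, 1.0, 0.0, -0.0]
ft_force: [-0.1, -0.9, -1.0]
width: 0.087
grip_force: 0.0
[179.17069463  89.17069127] [-0.53812654 -0.11087179  0.55393638  1.93088097  0.06012084  1.30584083
  1.55360332]
```

```bash
python3 -m crank '[[[-0.3,-1,0],0],[[0,-1,0],0],[[0,-1,0],0],[[0,-1,0],0],[[0,-1,0],0],[[0,-1,0],0],[[0,-0.9,0],0],[[0,0,0],0],[[0,0,0],0]]'; python3 - <<'E'
from h import *
import cv2
cam=w2p("wrist"); im=vision.camera("wrist"); s=sensors.read_state()
print(s["ee_pos"],yaw()[0],s["joint_positions"].round(2)); np.save("w1.npy",im)
f,cx,cy,C=cam; np.save("cam1.npy",C)
cv2.imwrite("pics/w1.png",cv2.resize(im[...,::-1],(800,600),interpolation=cv2.INTER_CUBIC))
Ci=np.linalg.inv(C)
for p in((.452,-.2765,.1),(.521,-.277,.103)):
    q=Ci@np.r_[p,1]; print("pred",(f*q[:2]/q[2]+[cx,cy])/.64)
E
```

```text
time: 4.22
ee_pos: [0.4474, -0.2719, 0.2222]
eef_rot: [0.007, 1.0, 0.0, -0.0]
ft_force: [-0.9, 0.5, 0.2]
width: 0.087
grip_force: 0.0
[ 0.44750474 -0.2716672   0.22228422] [179.23301005  89.23299701] [-0.3   0.12  0.83  1.76 -0.09  1.3   2.11]
pred [393.25879758 295.23524319]
pred [394.30202886 386.14095748]
```

View pics/w1.png

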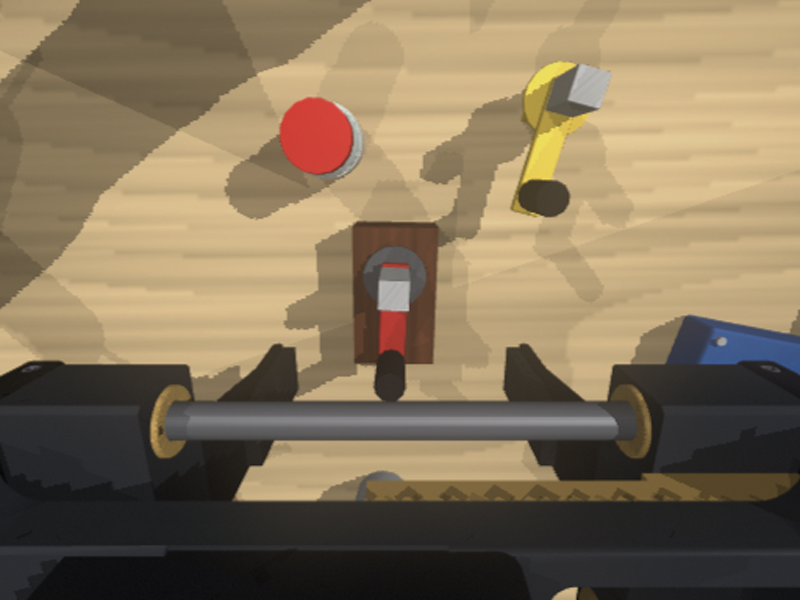

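The wrist view shows the head top at (394,294), against a predicted (393,295), so the estimate holds. The jar and the yellow look-alike are well clear. I'll go down and grip.

```bash
python3 -m crank '[[[-0.15,-0.16,0.5],0],[[0,0,1],0],[[0,0,1],0],[[0,0,1],0],[[0,0,1],0],[[0,0,0.5],0],[[0,0,0.3],0],[[0,0,0],0],[[0,0,0],0]]' 1; python3 -m crank '[[[0,0,0],0],[[0,0,0],0],[[0,0,0],0],[[0,0,0],0],[[0,0,0],0],[[0,0,0],0]]' 0 40
```

```text
time: 5.4
ee_pos: [0.4523, -0.2778, 0.0643]
eef_rot: [0.007, 1.0, -0.0, 0.001]
ft_force: [-0.2, 0.6, 0.7]
width: 0.0868
grip_force: 0.0
time: 6.15
ee_pos: [0.4517, -0.2776, 0.0635]
eef_rot: [0.007, 1.0, 0.0, -0.0]
ft_force: [-0.8, 0.2, 0.7]
width: 0.0346
grip_force: 0.0
```

```bash
python3 -m crank '[[[0,0,0],0],[[0,0,0],0],[[0,0,0],0],[[0,0,0],0]]' 0 40; python3 -m crank '[[[0,0,-0.5],0],[[0,0,-0.5],0],[[0,0,-1],0],[[0,0,-1],0],[[0,0,-1],0],[[0,0,0],0]]'
```

```text
time: 6.65
ee_pos: [0.4518, -0.2775, 0.0635]
eef_rot: [0.007, 1.0, 0.0, -0.0]
ft_force: [-0.2, -0.0, 0.3]
width: 0.0217
grip_force: 39.6
time: 7.4
ee_pos: [0.4529, -0.2784, 0.1862]
eef_rot: [0.007, 1.0, -0.0, 0.002]
ft_force: [0.7, -0.2, -4.3]
width: 0.0218
grip_force: 39.6
```

```bash
python3 -m crank '[[[-0.6,0.97,0],0],[[-0.6,0.97,0],0],[[-0.6,0.97,0],0],[[-0.6,0.97,0],0],[[-0.6,0.97,0],0],[[-0.6,0.97,0],0],[[-0.6,0.97,0],0],[[-0.6,0.97,0],0],[[-0.6,0.97,0],0],[[-0.6,0.97,0],0],[[-0.6,0.97,0],0],[[0,0,0],0]]'; python3 -m crank '[[[0,0,0],0],[[0,0,0],0]]'; python3 - <<'E'
from h import *
import cv2
cam=w2p("wrist"); im=vision.camera("wrist"); s=sensors.read_state()
print(s["ee_pos"],yaw()[0]); np.save("w2.npy",im); np.save("cam2.npy",cam[3])
f,cx,cy,C=cam; q=np.linalg.inv(C)@np.r_[.571,.0425,.066,1]; p=f*q[:2]/q[2]+[cx,cy]
x0,y0=int(p[0])-40,max(0,int(p[1])-40); print(p,x0,y0)
a=cv2.resize(im[y0:y0+80,x0:x0+80,::-1],(560,560),interpolation=cv2.INTER_CUBIC)
cv2.imwrite("pics/w2.png",a)
E
```

```text
time: 8.9
ee_pos: [0.6545, 0.0433, 0.1816]
eef_rot: [0.005, 1.0, 0.0, -0.001]
ft_force: [-0.1, -1.2, -4.0]
width: 0.0214
grip_force: 39.6
time: 9.15
ee_pos: [0.6539, 0.0382, 0.1833]
eef_rot: [0.008, 1.0, -0.0, -0.0]
ft_force: [-0.4, -0.0, -3.6]
width: 0.0221
grip_force: 39.6
[0.6540577  0.03844601 0.1835274 ] [179.07829185  89.07829216]
[258.83507045 104.51665237] 218 64
```

View pics/w2.png

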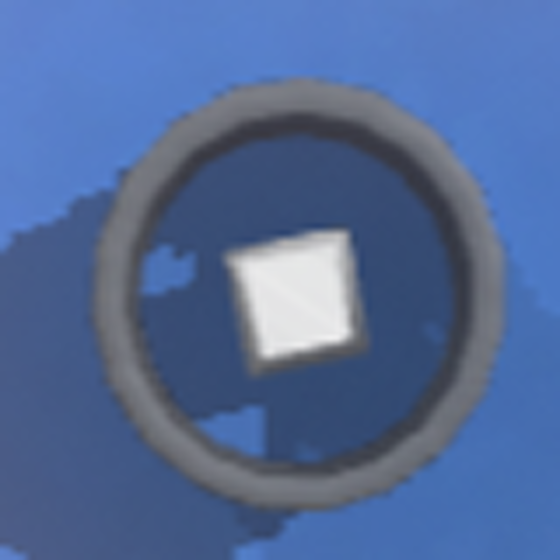

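The spindle is clear in this view. The bright top square has corners at about (240,257), (345,238), (353,342) and (262,360). The rim's outer circle is centred at about (300,295), with radius about 204.

```bash
python3 - <<'E'
from h import *
f,cx,cy,_=w2p("wrist"); cam=(f,cx,cy,np.load("cam2.npy"))
P=lambda x,y,z:ray("wrist",(x+.5)/7-.5+218,(y+.5)/7-.5+64,z,cam)[:2]
print("rim",P(300,295,.07))
for nm,z,cs in(("top",.062,((240,257),(345,238),(353,342),(262,360))),("out",.056,((222,253),(350,228),(368,348),(252,378)))):
    s=[P(*p,z) for p in cs]
    print(nm,np.mean(s,0),[(np.degrees(np.arctan2(*(s[i]-s[i-1])[::-1]))%90).round(1) for i in range(4)])
print(sensors.read_state()["ee_pos"],yaw()[0])
E
```

```text
rim [0.57218714 0.04398982]
top [0.57273787 0.04409822] [np.float64(11.5), np.float64(8.8), np.float64(4.3), np.float64(9.8)]
out [0.57305663 0.04389014] [np.float64(12.9), np.float64(9.5), np.float64(8.7), np.float64(13.1)]
[0.6540577  0.03844601 0.1835274 ] [179.07829185  89.07829216]
```

```bash
python3 -m crank '[[[0.9,0.05,0],0],[[0.9,0.05,0],0],[[0.93,0.04,0],0],[[0,0,0],-0.75],[[0,0,0],-0.75],[[0,0,0],0],[[0,0,0],0],[[0,0,0],0]]'; python3 -c "
from h import *
print(yaw()[0])"
```

```text
time: 10.2
ee_pos: [0.5726, 0.0448, 0.1835]
eef_rot: [-0.096, 0.995, 0.0, 0.0]
ft_force: [-0.6, 0.2, -4.2]
width: 0.0214
grip_force: 39.7
[-168.92759468  101.07240541]
```

```bash
python3 -m crank '[[[0,-0.03,0.7],0],[[0,0,0.7],0],[[0,0,0.5],0],[[0,0,0.2],0],[[0,0,0],0]]'; python3 -m crank '[[[0,0,0.2],0],[[0,0,0.2],0],[[0,0,0.2],0],[[0,0,0],0]]'
```

```text
time: 10.82
ee_pos: [0.5728, 0.0441, 0.1206]
eef_rot: [-0.097, 0.995, -0.0, -0.0]
ft_force: [-0.3, -0.3, -2.3]
width: 0.0218
grip_force: 39.7
time: 11.32
ee_pos: [0.5724, 0.0441, 0.102]
eef_rot: [-0.097, 0.995, -0.0, -0.0]
ft_force: [0.6, 0.4, -3.6]
width: 0.0216
grip_force: 39.7
```

```bash
python3 -m crank '[[[0,0,0.1],0],[[0,0,0.06],0],[[0,0,0.04],0],[[0,0,0],0]]'
```

```text
time: 11.82
ee_pos: [0.573, 0.0442, 0.0975]
eef_rot: [-0.097, 0.995, 0.0, 0.0]
ft_force: [-3.1, -0.3, 5.8]
width: 0.0217
grip_force: 39.7
```

Contact force appears right at the height for fully home. I'll release, go up, and check with the cameras before winding.

```bash
python3 -m crank '[[[0,0,0],0],[[0,0,0],0],[[0,0,0],0],[[0,0,0],0],[[0,0,-0.7],0],[[0,0,-0.7],0],[[0,0,-0.7],0],[[0,0,0],0]]' 0.7; python3 -m crank '[[[-0.8,0,0],0],[[-0.8,0,0],0],[[-0.73,0,0],0],[[0,0,0],0],[[0,0,0],0]]';  python3 - <<'E'
from h import *
import cv2
cam=w2p("wrist"); im=vision.camera("wrist"); s=sensors.read_state()
print(s["ee_pos"],yaw()[0]); np.save("w3.npy",im); np.save("cam3.npy",cam[3])
t=vision.camera("scene"); np.save("s3.npy",t)
a=im[20:276,100:440,::-1]; b=t[190:318,190:350,::-1]
a=cv2.resize(a,(400,301)); b=cv2.resize(b,(400,320),interpolation=cv2.INTER_CUBIC)
cv2.imwrite("pics/w3.png",np.hstack([a,b[:301]]))
f,cx,cy,C=cam
for p in((.5727,.0438,.134),(.641,.057,.137),(.5727,.0438,.156)):
    q=np.linalg.inv(C)@np.r_[p,1]; u=f*q[:2]/q[2]+[cx,cy];print(u,(u-[100,20])*400/340)
E
```

```text
time: 12.82
ee_pos: [0.5737, 0.0441, 0.1609]
eef_rot: [-0.097, 0.995, 0.0, 0.001]
ft_force: [0.2, 0.2, -0.7]
width: 0.0611
grip_force: 0.0
time: 13.45
ee_pos: [0.6405, 0.0572, 0.1588]
eef_rot: [-0.097, 0.995, -0.0, -0.001]
ft_force: [-0.0, 0.7, -0.3]
width: 0.061
grip_force: 0.0
[0.64051395 0.05721294 0.15914691] [-168.86621966  101.13377369]
[255.73508455 124.17604726] [183.21774652 122.5600556 ]
[255.4646673  222.01222682] [182.89960859 237.66144332]
[255.67744834 126.14827556] [183.14993923 124.88032419]
```

View pics/w3.png

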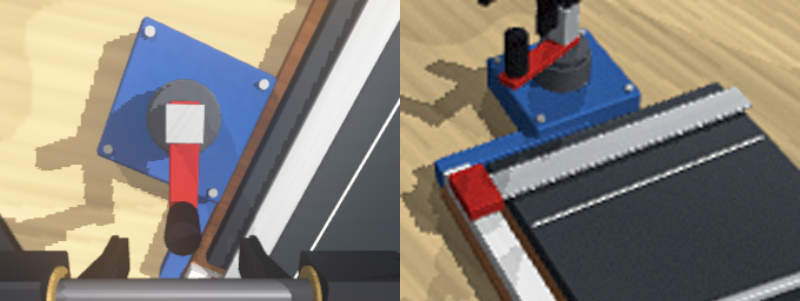

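The crank is seated: in the right-hand scene crop its flange lies on the collar rim. In the wrist view the head is at (184,122) and the knob at (183,230), as predicted. I'll grip the knob.

```bash
python3 -m crank '[[[-0.02,0,0.7],0],[[0,0,0.7],0],[[0,0,0.55],0],[[0,0,0],0]]'; python3 -m crank '[[[0,0,0],0],[[0,0,0],0],[[0,0,0],0],[[0,0,0],0],[[0,0,0],0],[[0,0,0],0]]' 0 20; python3 - <<'E'
from h import *
import cv2
t=vision.camera("top"); np.save("t4.npy",t)
cv2.imwrite("pics/t4.png",cv2.resize(t[110:230,180:260,::-1],(520,780)[::1],interpolation=cv2.INTER_CUBIC)[:600])
# along-jig-y brightness profiles at z=.035
f,cx,cy,C=w2p("top"); Ci=np.linalg.inv(C)
ey=np.array([np.cos(np.radians(78)),np.sin(np.radians(78))]); ex=np.array([ey[1],-ey[0]])
g=cv2.cvtColor(t,cv2.COLOR_RGB2GRAY).astype(np.float32)
for x in(-.1,-.06,-.02,.02,.06,.1):
    d=np.arange(.08,.2,.0005); P=np.array([.5725,.0438])+ex*x+d[:,None]*ey
    q=np.c_[P,np.full(len(d),.035),np.ones(len(d))]@Ci.T; u=(f*q[:,:2]/q[:,2:3]+[cx,cy]).astype(np.float32)
    v=cv2.remap(g,u[:,0].copy(),u[:,1].copy(),cv2.INTER_LINEAR).ravel()
    dv=np.gradient(v); i=dv.argmin(); w=v[i+20:]; j=w.argmax()+i+20
    print(x,"edge",d[i],"line",d[j],"gap",d[j]-d[i],v[j])
E
```

```text
time: 14.05
ee_pos: [0.6408, 0.0577, 0.0993]
eef_rot: [-0.097, 0.995, -0.0, -0.001]
ft_force: [-0.0, -0.0, 0.9]
width: 0.0608
grip_force: 0.0
time: 14.8
ee_pos: [0.642, 0.0578, 0.1011]
eef_rot: [-0.097, 0.995, 0.0, 0.0]
ft_force: [-0.3, 0.4, 0.6]
width: 0.0236
grip_force: 20.0
-0.1 edge 0.12700000000000006 line 0.1625000000000001 gap 0.03550000000000003 105.038086
-0.06 edge 0.1660000000000001 line 0.1860000000000001 gap 0.020000000000000018 37.75
-0.02 edge 0.1650000000000001 line 0.1855000000000001 gap 0.020500000000000018 38.078125
0.02 edge 0.1655000000000001 line 0.1790000000000001 gap 0.013500000000000012 36.804688
0.06 edge 0.14150000000000007 line 0.1625000000000001 gap 0.02100000000000002 96.046875
0.1 edge 0.15100000000000008 line 0.1645000000000001 gap 0.013500000000000012 113.375
```

```bash
python3 -m crank '[[[0.08,-0.6,0],0],[[0.24,-0.56,0],0],[[0.37,-0.48,0],0],[[0.48,-0.37,0],0],[[0.56,-0.24,0],0],[[0.6,-0.08,0],0],[[0,0,0],0],[[0,0,0],0]]'; cat > gap.py <<'E'
from h import *
import cv2,sys
def gap(t,cam):
    f,cx,cy,C=cam; Ci=np.linalg.inv(C)
    ey=np.array([np.cos(np.radians(78.3)),np.sin(np.radians(78.3))]); ex=np.array([ey[1],-ey[0]])
    g=cv2.cvtColor(t,cv2.COLOR_RGB2GRAY).astype(np.float32); out=[]
    d=np.arange(.08,.2,.0005)
    for x in np.arange(-.11,.121,.02):
        P=np.array([.5725,.0438])+ex*x+d[:,None]*ey
        q=np.c_[P,np.full(len(d),.036),np.ones(len(d))]@Ci.T; u=(f*q[:,:2]/q[:,2:3]+[cx,cy]).astype(np.float32)
        v=cv2.remap(g,u[:,0].copy(),u[:,1].copy(),cv2.INTER_LINEAR).ravel()
        k=(d>.145)&(d<.175); j=np.where(k)[0][v[k].argmax()]      # chalk line
        dv=np.gradient(v); i=dv[:j-12].argmin()
        ok=v[max(0,i-12)]>v[i+10]+15
        out.append((round(x,2),round(d[i],4),round(d[j],4),round((d[j]-d[i])*1e3,1),int(v[j]),bool(ok)))
    return out
E
python3 - <<'E'
from gap import *
print(*gap(np.load("top.npy"),w2p("top")),sep="\n")
print("now");t=vision.camera("top");np.save("t5.npy",t)
print(*gap(t,w2p("top")),sep="\n"); print(*gap(vision.camera("scene"),w2p("scene")),sep="\n")
E
```

```text
time: 15.85
ee_pos: [0.5868, -0.0251, 0.1012]
eef_rot: [-0.097, 0.995, -0.0, -0.0]
ft_force: [-0.2, -3.1, 3.1]
width: 0.0236
grip_force: 20.0
(np.float64(-0.11), np.float64(0.126), np.float64(0.1635), np.float64(37.5), 111, True)
(np.float64(-0.09), np.float64(0.1255), np.float64(0.1645), np.float64(39.0), 111, True)
(np.float64(-0.07), np.float64(0.127), np.float64(0.1625), np.float64(35.5), 109, True)
(np.float64(-0.05), np.float64(0.1265), np.float64(0.1635), np.float64(37.0), 113, True)
(np.float64(-0.03), np.float64(0.126), np.float64(0.164), np.float64(38.0), 93, True)
(np.float64(-0.01), np.float64(0.127), np.float64(0.1625), np.float64(35.5), 124, True)
(np.float64(0.01), np.float64(0.126), np.float64(0.1635), np.float64(37.5), 116, True)
(np.float64(0.03), np.float64(0.1265), np.float64(0.162), np.float64(35.5), 89, True)
(np.float64(0.05), np.float64(0.127), np.float64(0.1625), np.float64(35.5), 120, True)
(np.float64(0.07), np.float64(0.125), np.float64(0.1635), np.float64(38.5), 113, True)
(np.float64(0.09), np.float64(0.127), np.float64(0.162), np.float64(35.0), 93, True
[... 1495 characters left out ...]
rue)
(np.float64(-0.03), np.float64(0.1315), np.float64(0.162), np.float64(30.5), 171, True)
(np.float64(-0.01), np.float64(0.13), np.float64(0.1625), np.float64(32.5), 201, True)
(np.float64(0.01), np.float64(0.128), np.float64(0.1625), np.float64(34.5), 223, True)
(np.float64(0.03), np.float64(0.1305), np.float64(0.163), np.float64(32.5), 159, True)
(np.float64(0.05), np.float64(0.131), np.float64(0.163), np.float64(32.0), 203, True)
(np.float64(0.07), np.float64(0.1315), np.float64(0.1625), np.float64(31.0), 182, True)
(np.float64(0.09), np.float64(0.1305), np.float64(0.162), np.float64(31.5), 155, True)
(np.float64(0.11), np.float64(0.13), np.float64(0.1625), np.float64(32.5), 151, True)
```

```bash
python3 -m crank '[[[0.6,0.08,0],0],[[0.56,0.24,0],0],[[0.48,0.37,0],0],[[0.37,0.48,0],0],[[0.24,0.56,0],0],[[0.08,0.6,0],0],[[0,0,0],0],[[0,0,0],0]]'; python3 -c "
from gap import *
print([o[3] for o in gap(vision.camera('top'),w2p('top'))])"
```

```text
time: 16.95
ee_pos: [0.5043, 0.0309, 0.1009]
eef_rot: [-0.098, 0.995, 0.0, -0.001]
ft_force: [-5.2, -1.2, 5.8]
width: 0.0236
grip_force: 20.0
[np.float64(22.0), np.float64(23.5), np.float64(22.0), np.float64(22.5), np.float64(22.5), np.float64(22.5), np.float64(22.5), np.float64(19.5), np.float64(22.0), np.float64(22.5), np.float64(20.5), np.float64(23.0)]
```

```bash
python3 -m crank '[[[-0.08,0.6,0],0],[[-0.24,0.56,0],0],[[-0.37,0.48,0],0],[[-0.48,0.37,0],0],[[-0.56,0.24,0],0],[[-0.6,0.08,0],0],[[-0.6,-0.08,0],0],[[-0.56,-0.24,0],0],[[-0.48,-0.37,0],0],[[-0.37,-0.48,0],0],[[0,0,0],0],[[0,0,0],0]]'; python3 -c "
from gap import *
t=vision.camera('top');np.save('t6.npy',t)
for o in gap(t,w2p('top')): print(*o[1:5])"
```

```text
time: 18.5
ee_pos: [0.626, 0.0899, 0.1011]
eef_rot: [-0.097, 0.995, -0.0, 0.0]
ft_force: [1.2, 0.2, 1.3]
width: 0.0236
grip_force: 20.0
0.1245 0.148 23.5 128
0.1245 0.145 20.5 131
0.1385 0.145 6.5 136
0.125 0.145 20.0 133
0.1225 0.145 22.5 133
0.1095 0.146 36.5 136
0.1295 0.1485 19.0 139
0.1395 0.1495 10.0 137
0.1665 0.1745 8.0 140
0.16 0.1695 9.5 169
0.1595 0.174 14.5 153
0.119 0.1595 40.5 155
```

```bash
cat > edge.py <<'E'
from h import *
import cv2
def edge(t,cam,lo=.14,hi=.1605):
    f,cx,cy,C=cam; Ci=np.linalg.inv(C)
    ey=np.array([np.cos(np.radians(78.3)),np.sin(np.radians(78.3))]); ex=np.array([ey[1],-ey[0]])
    g=cv2.cvtColor(t,cv2.COLOR_RGB2GRAY).astype(np.float32); d=np.arange(.1,.19,.0005); V=[]
    for x in np.arange(-.11,.115,.005):
        P=np.array([.5725,.0438])+ex*x+d[:,None]*ey
        q=np.c_[P,np.full(len(d),.036),np.ones(len(d))]@Ci.T; u=(f*q[:,:2]/q[:,2:3]+[cx,cy]).astype(np.float32)
        V.append(cv2.remap(g,u[:,0].copy(),u[:,1].copy(),cv2.INTER_LINEAR).ravel())
    v=np.median(V,0); dv=np.gradient(v); k=(d>lo)&(d<hi)
    return d[k][dv[k].argmin()],d,v
E
python3 - <<'E'
from edge import *
for n,lo,hi in(("top",.115,.14),("t5",.12,.145),("t6",.14,.1605)):
    e,d,v=edge(np.load(n+".npy"),w2p("top"),lo,hi); k=(d>.155)&(d<.172)
    print(n,e,"line",d[k][v[k].argmax()])
print(list(zip((d[70:150:4]*1e3).round(),v[70:150:4].astype(int))))
t=np.load("t6.npy"); cv2.imwrite("pics/t6.png",cv2.resize(t[110:220,165:275,::-1],(600,600),interpolation=cv2.INTER_CUBIC))
E
```

```text
top 0.12650000000000003 line 0.16300000000000006
t5 0.13350000000000004 line 0.16300000000000006
t6 0.16000000000000006 line 0.15500000000000005
[(np.float64(135.0), np.int64(137)), (np.float64(137.0), np.int64(136)), (np.float64(139.0), np.int64(136)), (np.float64(141.0), np.int64(136)), (np.float64(143.0), np.int64(136)), (np.float64(145.0), np.int64(135)), (np.float64(147.0), np.int64(135)), (np.float64(149.0), np.int64(134)), (np.float64(151.0), np.int64(134)), (np.float64(153.0), np.int64(132)), (np.float64(155.0), np.int64(132)), (np.float64(157.0), np.int64(130)), (np.float64(159.0), np.int64(128)), (np.float64(161.0), np.int64(124)), (np.float64(163.0), np.int64(119)), (np.float64(165.0), np.int64(108)), (np.float64(167.0), np.int64(100)), (np.float64(169.0), np.int64(97)), (np.float64(171.0), np.int64(73)), (np.float64(173.0), np.int64(50))]
```

View pics/t6.png

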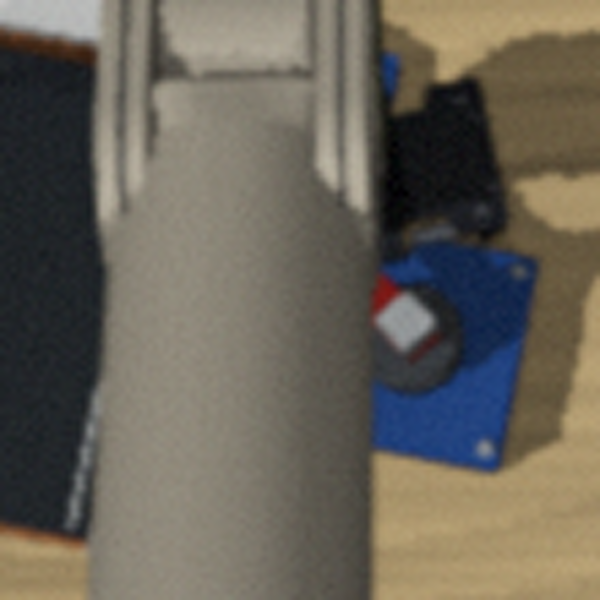

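The arm hides the bar here, so by angle the gap should be about 9.2 mm. I'll go on 90° to about 1.7 mm short, where the top view should be clear again.

```bash
python3 -m crank '[[[-0.24,-0.56,0],0],[[-0.08,-0.6,0],0],[[0.08,-0.6,0],0],[[0.24,-0.56,0],0],[[0.37,-0.48,0],0],[[0.48,-0.37,0],0],[[0,0,0],0],[[0,0,0],0]]'; python3 - <<'E'
from edge import *
t=vision.camera("top");np.save("t7.npy",t);s=vision.camera("scene");np.save("s7.npy",s)
e,d,v=edge(t,w2p("top"),.145,.175); print(e)
print(list(zip((d[80:150:2]*1e3).round(),v[80:150:2].astype(int))))
a=cv2.resize(t[120:220,180:240,::-1],(360,600),interpolation=cv2.INTER_CUBIC); b=cv2.resize(s[210:290,200:350,::-1],(440,235),interpolation=cv2.INTER_CUBIC)
c=np.zeros((600,800,3),np.uint8);c[:,:360]=a;c[:235,360:]=b;cv2.imwrite("pics/t7.png",c)
E
```

```text
time: 19.55
ee_pos: [0.6193, -0.0085, 0.1013]
eef_rot: [-0.097, 0.995, -0.0, 0.0]
ft_force: [1.6, -1.9, 1.7]
width: 0.0236
grip_force: 20.0
0.16400000000000006
[(np.float64(140.0), np.int64(153)), (np.float64(141.0), np.int64(152)), (np.float64(142.0), np.int64(152)), (np.float64(143.0), np.int64(151)), (np.float64(144.0), np.int64(150)), (np.float64(145.0), np.int64(150)), (np.float64(146.0), np.int64(151)), (np.float64(147.0), np.int64(151)), (np.float64(148.0), np.int64(151)), (np.float64(149.0), np.int64(150)), (np.float64(150.0), np.int64(150)), (np.float64(151.0), np.int64(150)), (np.float64(152.0), np.int64(150)), (np.float64(153.0), np.int64(149)), (np.float64(154.0), np.int64(149)), (np.float64(155.0), np.int64(148)), (np.float64(156.0), np.int64(145)), (np.float64(157.0), np.int64(141)), (np.float64(158.0), np.int64(137)), (np.float64(159.0), np.int64(132)), (np.float64(160.0), np.int64(127)), (np.float64(161.0), np.int64(120)), (np.float64(162.0), np.int64(115)), (np.float64(163.0), np.int64(107)), (np.float64(164.0), np.int64(95)), (np.float64(165.0), np.int64(81)), (np.float64(166.0), np.int64(67)), (np.float64(167.0), np.int64(56)), (np.float64(168.0), np.int64(47)), (np.float64(169.0), np.int64(40)), (np.float64(170.0), np.int64(35)), (np.float64(171.0), np.int64(35)), (np.float64(172.0), np.int64(35)), (np.float64(173.0), np.int64(35)), (np.float64(174.0), np.int64(35))]
```

View pics/t7.png

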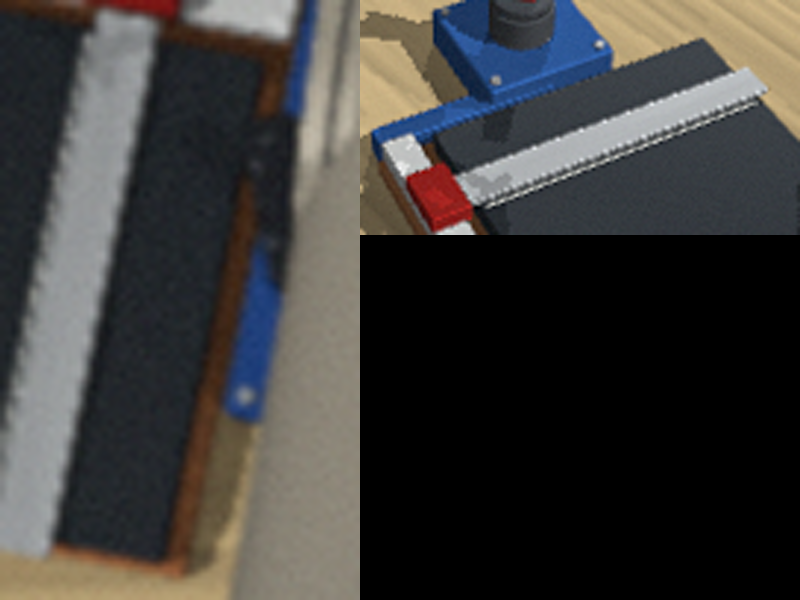

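In the scene crop the line is still just visible ahead of the bar's edge, while in the top view the two merge. I'll measure the travel from the trailing edge instead.

```bash
python3 - <<'E'
from edge import *
import edge as E
src=open("edge.py").read().replace("np.arange(.1,.19,.0005)","np.arange(.07,.19,.0005)"); exec(src)
f={}
for n in("top","t5","t7"):
    e,d,v=edge(np.load(n+".npy"),w2p("top")); 
    def cross(lo,hi):
        k=(d>lo)&(d<hi); g=np.clip(np.gradient(v)[k],0,None); g[g<.4*g.max()]=0; return (d[k]*g).sum()/g.sum()
    lo={"top":.085,"t5":.09,"t7":.12}[n]; f[n]=cross(lo,lo+.025); print(n,f[n])
print("travel",f["t7"]-f["top"], f["t5"]-f["top"])
E
```

```text
top 0.09507822581427616
t5 0.10216474893775397
t7 0.12957932105508121
travel 0.03450109524080505 0.007086523123477809
```

```bash
python3 -m crank '[[[0.56,-0.24,0],0],[[0.48,-0.08,0],0],[[0,0,0],0],[[0,0,0],0],[[0,0,0],0]]'; python3 - <<'E'
src=open("edge.py").read().replace("np.arange(.1,.19,.0005)","np.arange(.07,.19,.0005)"); exec(src)
t=vision.camera("top");np.save("t8.npy",t);s=vision.camera("scene");np.save("s8.npy",s)
e,d,v=edge(t,w2p("top")); k=(d>.12)&(d<.145); g=np.clip(np.gradient(v)[k],0,None); g[g<.4*g.max()]=0
print("travel",(d[k]*g).sum()/g.sum()-.09508)
cv2.imwrite("pics/s8.png",cv2.resize(s[222:272,225:345,::-1],(800,333),interpolation=cv2.INTER_CUBIC))
# predicted chalk line centre at z .0352 and the -4/+4 mm lines, crop pixels
f,cx,cy,C=w2p("scene");Ci=np.linalg.inv(C);ey=np.array([np.cos(np.radians(78.3)),np.sin(np.radians(78.3))]);ex=np.array([ey[1],-ey[0]])
for x in(-.1,0,.1):
  for dd in(.159,.162,.163,.164,.167):
    q=Ci@np.r_[np.array([.5725,.0438])+ex*x+dd*ey,.0352,1];u=f*q[:2]/q[2]+[cx,cy];print(x,dd,((u-[225,222])*6.667).round())
E
```

```text
time: 20.27
ee_pos: [0.5906, -0.0241, 0.1012]
eef_rot: [-0.097, 0.995, -0.0, -0.0]
ft_force: [1.0, -5.0, 4.7]
width: 0.0235
grip_force: 20.0
travel 0.03666090627570978
-0.1 0.159 [651. 173.]
-0.1 0.162 [656. 178.]
-0.1 0.163 [658. 180.]
-0.1 0.164 [659. 181.]
-0.1 0.167 [664. 187.]
0 0.159 [414. 265.]
0 0.162 [418. 271.]
0 0.163 [420. 272.]
0 0.164 [421. 274.]
0 0.167 [426. 280.]
0.1 0.159 [159. 364.]
0.1 0.162 [163. 370.]
0.1 0.163 [165. 372.]
0.1 0.164 [166. 374.]
0.1 0.167 [170. 380.]
```

View pics/s8.png

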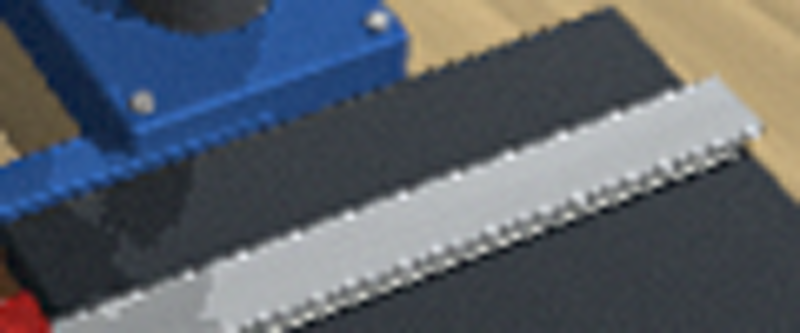

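The travel is 36.7 mm against an initial gap of about 37 mm, and the scene view shows a thin sliver of chalk just ahead of the edge. The bar is on the line, so I'll release and retreat.

```bash
python3 -m crank '[[[0,0,0],0],[[0,0,0],0],[[0,0,0],0],[[0,0,0],0],[[0,0,-0.4],0],[[0,0,-0.8],0],[[0,0,-1],0],[[0,0,-1],0],[[0,0,0],0],[[0,0,0],0],[[0,0,0],0]]' 0.45; python3 - <<'E'
src=open("edge.py").read().replace("np.arange(.1,.19,.0005)","np.arange(.07,.19,.0005)"); exec(src)
t=vision.camera("top");s=vision.camera("scene")
e,d,v=edge(t,w2p("top")); k=(d>.12)&(d<.145); g=np.clip(np.gradient(v)[k],0,None); g[g<.4*g.max()]=0
print("travel",(d[k]*g).sum()/g.sum()-.09508)
cv2.imwrite("pics/s9.png",cv2.resize(s[180:290,190:350,::-1],(800,550),interpolation=cv2.INTER_CUBIC))
E
```

```text
time: 21.75
ee_pos: [0.5899, -0.0236, 0.1962]
eef_rot: [-0.097, 0.995, 0.0, -0.001]
ft_force: [-0.1, -0.1, -0.6]
width: 0.0392
grip_force: 0.0
travel 0.03666819257117129
```

View pics/s9.png

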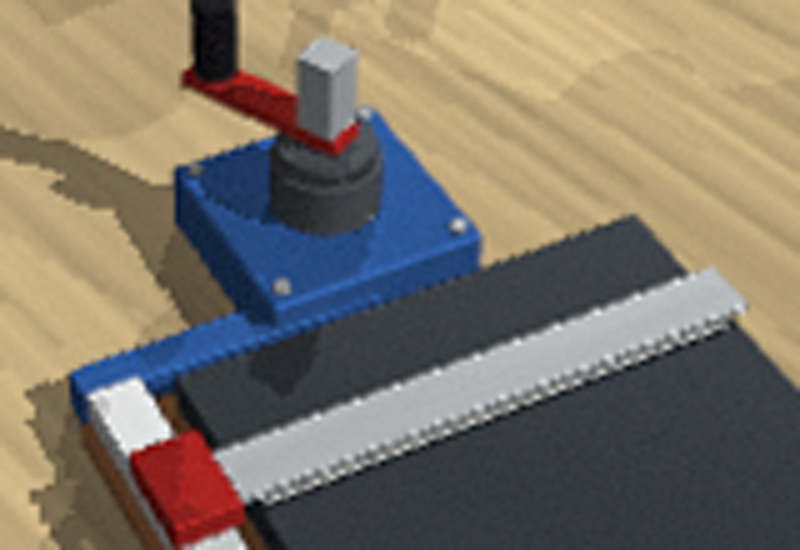

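The crank is seated on the collar, with its head at (327,90) and its flange on the rim. The bar's edge lies on the chalk line, and the gripper is clear of everything.

```bash
python3 -c "
from bench import r
print(r.close_job())"
```

```text
the job is handed in; nothing more can be done
None
```

The crank is seated fully home and released, the straightedge's leading edge lies on the chalk line (within about 1 mm by my camera measurements), and the job is handed in; no verdict came back.

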